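Refit the bench suction tube after cleaning

TASK

The suction tube has just been cleaned: leave it lying in its cradle and draw the cleaning rod right out of it, then lay the rod flat in the empty steel tray. Then take the tube and push its plain end fully home onto the spigot of the extraction inlet, up against the flange, and let go. Leave the bur stand, the plaster cast and the jar where they are.

Things in the scene. Friction and masses are not known exactly. Their poses are not given: they have to be found in the camera images.
- tube: Suction tube: plain aluminium, 150 mm long, 38 mm outside, bore 30 mm, about 160 g, balance 80 mm from its plain end. Origin: centre of the plain end (the end that goes on the spigot); +y runs along the axis to the other end, whose last 25 mm flare to 58 mm. May be rolled about y. Lies level in the cradle; free to grip from above between the V rests, 45 to 95 mm from the plain end
- tube_mid (a point): Point on the tube's axis, half way along, 75 mm from the plain end
- rod: Cleaning rod: white plastic, 200 mm long, 18 mm thick, about 70 g. Origin: mid-length on its axis, y along it. Handle end at y=-100 mm; black rubber discs 27 mm across at y=-49 to -41 and +50 to +58; balance about y=+18. Starts in the tube, 40 to 50 mm of handle out of its plain end, axis 73.5 mm up; slides easily, and stays there if let go while its balance point is inside the tube
- cradle: Grey fixed cradle, base 80 x 150 mm, 12 mm thick, with two open V rests 12 mm thick at y=-55 and y=+42 mm, lower than the top of the tube. Origin: centre of its underside, on the bench. y is the direction of the tube, whose axis lies 75 mm above the bench, its plain end at y=-75 mm (to the robot's right)
- port: The extraction inlet: fixed white metal box 140 x 140 mm, 110 mm tall, with a level round spigot standing out of its +y face. Origin: centre of its underside; its y axis is the direction in which the spigot points
- port_seat (a point): Centre of the face of the dark flange (56 mm across) at the spigot's root, 75 mm above the bench, 76 mm from the box's middle; the tube's plain end comes up against it. The spigot is 26 mm thick, its last 12 mm taper to 16 mm at the tip; the tube's bore is 4 mm wider, so the tube drops 2 mm when let go
- port_tip (a point): Centre of the tip of the spigot, 100 mm out from the flange face, 75 mm above the bench
- tray: The empty steel tray, fixed: 100 x 260 mm outside, walls 5 mm thick and 22 mm high, floor 5 mm thick. Origin: centre of its underside; its y axis is along its length. It lies in front of the robot, to the left or the right, with the bur stand on the other side
- bur_stand: Bystander: wooden block 70 x 220 x 35 mm holding upright burs, up to 85 mm high in all. Origin: centre of its underside; y along its length
- cast: Bystander: round plaster dental cast, 68 mm across, 30 mm high. Origin: centre of its underside
- jar: Bystander: white plastic jar, 60 mm in diameter, 85 mm high. Origin: centre of its underside

How it is judged (in metres and radians):
On the way, in this order (a step that is already met when the one before it is completed fails the run):
1. the rod is drawn right out of the tube (its middle more than 180 mm from the tube's middle) (distance between rod and tube_mid above 0.18 m), for 0.1 s.
2. the rod lies flat in the tray, let go and at rest, the tube still off the spigot (x of rod in the frame of tray between -0.045 and 0.045 m and y of rod in the frame of tray between -0.045 and 0.045 m and z of rod in the frame of tray below 0.026 m and angle between rod's own y axis and vertical between 1.48 and 1.66 rad and contact force between the fingers and rod below 0.1 N and linear speed of rod below 0.03 m/s and distance between tube and port_seat above 0.05 m), for 0.2 s.
3. the tube is home on the spigot: plain end within 5 mm of the flange (y of tube in the frame of port below 0.081 m and distance between tube and port_seat below 0.007 m and angle between the y axis of tube and the y axis of port, either way round below 0.1 rad), for 0.2 s.
At the end, for the whole second after the job is handed in: Tube at rest on the spigot: plain end within 5 mm of the flange, its centre within 7 mm of the flange's centre, in line within 0.1 rad; rod at rest, flat (0.09 rad) on the tray's floor, its middle within 45 mm of the tray's middle both ways (all of step 3 and linear speed of tube below 0.02 m/s and x of rod in the frame of tray between -0.045 and 0.045 m and y of rod in the frame of tray between -0.045 and 0.045 m and z of rod in the frame of tray below 0.026 m and angle between rod's own y axis and vertical between 1.48 and 1.66 rad and linear speed of rod below 0.03 m/s); the robot touches nothing.
It fails at once if the tube is carried off (more than 40 mm) with the rod still in it (distance of tube from where it was at the start of the episode above 0.04 m and x of rod in the frame of tube between -0.015 and 0.015 m and z of rod in the frame of tube between -0.015 and 0.015 m and y of rod in the frame of tube between -0.09 and 0.24 m).
It fails at once if the bur stand is moved by more than 20 mm (distance of bur_stand from where it was at the start of the episode above 0.02 m).
It fails at once if the plaster cast is moved by more than 20 mm (distance of cast from where it was at the start of the episode above 0.02 m).
It fails at once if the jar is moved by more than 20 mm (distance of jar from where it was at the start of the episode above 0.02 m).
It also fails if it takes over 69 s, if anything falls off the work surface, if the arm or the gripper's body presses on something with over 40 N, if the wrist force passes 120 N, or if a joint passes its speed limit or range.

ROBOT

A 6-joint arm with a two-finger parallel gripper is mounted at the origin on the work surface. World frame = base frame: x ahead of the robot, y to its left, z up, the work surface at z = 0. Lengths are in m, angles in degrees, forces in N, time in s.
With the tool pointing down it reaches from about 0.35 to 0.875 m from the base axis. Payload 4.2 kg.
Tool frame: the origin (TCP) lies between the finger pads; the fingertips stand 22 mm ahead of it and the grasp point (between the pads) lies 3 mm ahead of it (env.finger_overhang is the distance from the TCP to the fingertips, in m); z points along the fingers, y is the line along which they close (so a half turn about z gives the same grasp; the last joint's range is limited). The gripper opens to 87 mm and grips with 3 to 60 N. Pads are 19 mm wide; open, the fingers measure 117 mm over their backs; the gripper's body (75 mm by 190 mm) begins 51 mm behind the grasp point.
Start: joints at [-53.766, 22.042, 0.453, 0, -68.411, -14.817], TCP at [0.228, -0.582, 0.245] pointing down, gripper open.
Joint ranges: [-179.83, 179.83], [-69.29, 118.12], [-61.27, 80.66], [-181.25, 117.63], [-171.15, -9.14], [-177.46, 177.46]. Speed limits (degrees/s): [159.86, 159.86, 180, 180, 180, 180].

INTERFACE

Orientations are given as [roll, pitch, yaw] about the fixed x, y, z axes, in that order (R = Rz(yaw) Ry(pitch) Rx(roll)).
In Python, from workcell import env, grab_frame gives the robot as it stands (env), with the cameras as plain functions. Calls block until the motion is done:
- env.goto(position, orientation): joint-space move of the TCP to a pose.
- env.move_straight(position, rotation=None, rate=0.15, force_limit=None): straight line of the TCP; rotation=None keeps the orientation; rate is the mean speed in m/s. With force_limit (N) it stops when the force on the tool has changed by that much, and returns True; else False.
- env.set_joints(angles): joint-space move.
- env.gripper_to(opening, grasp_force=None): opening from 0.0 (shut) to 1.0 (fully open); grasp_force is the grip in N (None keeps the last); returns when the fingers have stopped.
- env.dwell(seconds).
- env.inverse_kinematics(position, orientation): joint angles nearest the present ones, or None.
- env.read_state(): the state.
- grab_frame(name): name is "scene" or "top" or "wrist"; returns a dict with "image" (400x640x3 uint8, blue, green, red), "fx", "fy", "cx", "cy" (pixels), "D" ([k1, k2, p1, p2, k3] as OpenCV has them; the pictures are not rectified), "position" and "orientation" of the camera in the world. Camera axes: x right, y up, looking along -z (the intrinsics and any distortion apply to the point x, -y, -z); pixel columns grow to the right and rows downward; lengths in m; the calibration is good to about 2 mm. A picture is of the moment at which its call begins. There is no depth.
A pose or a line that the arm cannot do raises env.Unreachable and nothing moves.
- env.close_job(): hands the job in; it is judged then, once.
The state is a dict: "clock": time; "joint_positions": joint angles; "qvel": joint speeds; "joint_torque": joint torques, N m; "position": TCP position; "tool_rot": TCP orientation; "force": force on the tool from outside, world axes, zero at the start; "wrist_torque": the same for the moment, N m; "opening": opening from 0.0 (shut) to 1.0 (fully open); "finger_force": force on a finger pad.
Only numpy, scipy, OpenCV 4.12 (cv2) and the standard library are available. Lean on these libraries where they do the work, as an engineer would, in place of code of your own. Each camera call takes 0.05 s, during which the arm holds its last target. There are 200 camera calls.

## Working session

There is one attempt and no reset: what is moved stays moved. The work goes in short steps, each a Python script; the robot and the scene stay as the last script left them, time stands still between calls to the robot, and variables do not carry over. Pictures are saved under pics/ and viewed, at most 10 in all, crops included, and the job is handed in when it is done.

```bash
mkdir -p pics; ls; cat > h.py <<'E'
import numpy as np, cv2
from scipy.spatial.transform import Rotation as R
from workcell import env, grab_frame
def cam(f):
    K=np.array([[f['fx'],0,f['cx']],[0,f['fy'],f['cy']],[0,0,1.]]); return K,np.array(f['D'],float)
def rot(o):
    o=np.array(o,float)
    return o if o.shape==(3,3) else (R.from_quat(o).as_matrix() if o.size==4 else R.from_euler('xyz',o,degrees=True).as_matrix())
F=np.diag([1,-1,-1.])
def ray(f,px):
    K,D=cam(f); u=cv2.undistortPoints(np.array(px,float).reshape(-1,1,2),K,D).reshape(-1,2)
    return np.array(f['position']),(np.c_[u,np.ones(len(u))]@F)@rot(f['orientation']).T
def onz(f,px,z):
    p,d=ray(f,px); return p+d*((z-p[2])/d[:,2])[:,None]
def proj(f,P):
    K,D=cam(f); c=(np.array(P,float).reshape(-1,3)-np.array(f['position']))@rot(f['orientation'])@F
    return cv2.projectPoints(c,np.zeros(3),np.zeros(3),K,D)[0].reshape(-1,2)
def tri(fs,pxs):
    A=np.zeros((3,3));b=np.zeros(3)
    for f,px in zip(fs,pxs):
        p,d=ray(f,px);d=d[0]/np.linalg.norm(d[0]);M=np.eye(3)-np.outer(d,d);A+=M;b+=M@p
    return np.linalg.solve(A,b)
def snap(n,fn):
    import pickle
    f=grab_frame(n);cv2.imwrite(f'pics/{fn}.png',f['image']);pickle.dump(f,open(f'pics/{fn}.pkl','wb'));return f
def load(fn):
    import pickle;return pickle.load(open(f'pics/{fn}.pkl','rb'))
E
python3 - <<'E'
from h import *
for n in('top','scene'):
    f=snap(n,n+'0');print(n,f['position'],f['orientation'],f['fx'],f['D'])
s=env.read_state();print(s['clock'],s['tool_rot'],s['position'],env.finger_overhang)
E
```

```text
pics
workcell.py
top [ 0.37621735 -0.00628165  1.04748177] [  7.63391804   0.59344556 -89.55100612] 383.4290654870582 [0.0055451 0.        0.        0.        0.       ]
scene [ 1.17256536 -0.37287874  0.8932474 ] [43.42226624 -0.06125252 60.14065834] 434.1861865736256 [-0.0828897  0.         0.         0.         0.       ]
0.1 [ 1.79887649e+02 -5.46416476e-03 -1.58591135e+02] [ 0.22806675 -0.58137603  0.24357615] 0.022
```

View pics/top0.png

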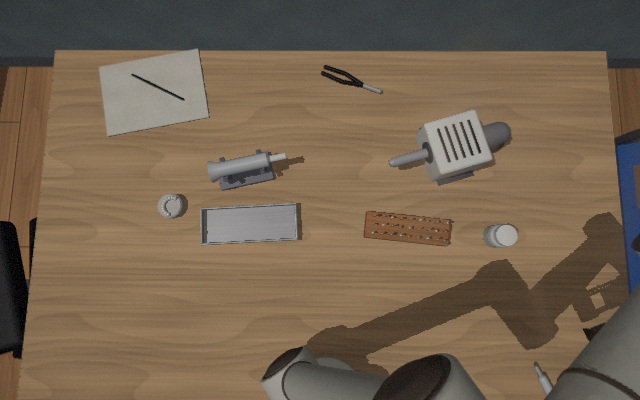

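View pics/scene0.png

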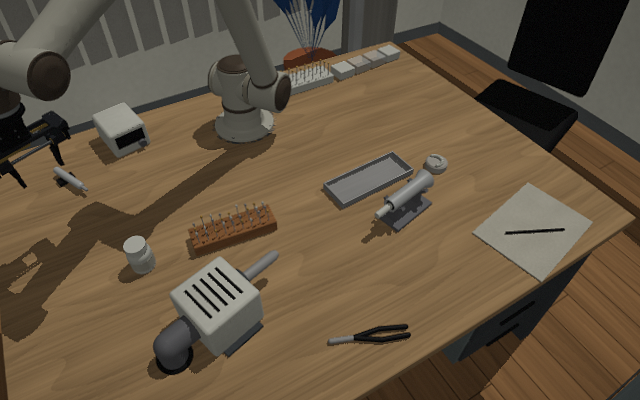

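The top view shows the tray at left (200–300, 204–245) and the tube with its flare at about (212,170) and the rod handle at (286,156). The box centre is at about (457,146) with the spigot tip at (392,162). The bur stand is at (408,228), the cast at (170,206) and the jar at (502,236). The scene view agrees. I'll use wrist views next for accuracy.

```bash
python3 - <<'E'
from h import *
f=load('top0')
for n,p,z in[('handle',(286,156),.0735),('plain',(272,160),.075),('flare',(212,170),.075),('tip',(392,162),.075),('box',(457,140),.11)]:print(n,onz(f,p,z).round(3))
print('tray',onz(f,[(201,207),(297,204),(299,241),(202,245)],.022).round(3))
yaw=-158.6
def at(p,fn,o=(180,0,yaw)):
    print(fn,env.read_state()['clock']); env.goto(p,o); g=snap('wrist',fn); print(g['position'],g['orientation'],env.read_state()['clock'])
P=onz(f,(392,162),.075)[0]
at([P[0]-.05,P[1]-.02,.32],'w_port',(180,0,180))
C=onz(f,(250,165),.075)[0]
at([C[0]-.06,C[1],.32],'w_tube',(180,0,180))
print(np.linalg.norm(env.read_state()['force']))
a=[load(x)['image'] for x in('w_port','w_tube')]
cv2.imwrite('pics/both.png',cv2.resize(np.vstack(a),(480,600)) )
E
```

```text
handle [[0.615 0.106 0.074]]
plain [[0.604 0.142 0.075]]
flare [[0.576 0.297 0.075]]
tip [[ 0.6   -0.169  0.075]]
box [[ 0.649 -0.326  0.11 ]]
tray [[0.485 0.339 0.022]
 [0.495 0.08  0.022]
 [0.396 0.073 0.022]
 [0.384 0.331 0.022]]
w_port 0.1
[ 0.47478179 -0.18984651  0.4596614 ] [-1.59494335e+01 -2.70311952e-02  8.98833032e+01] 2.0083
w_tube 2.0083
[0.45533288 0.1976589  0.45984855] [-1.59765076e+01 -1.66502473e-02  8.98687310e+01] 3.5
0.7898931004904375
```

View pics/both.png

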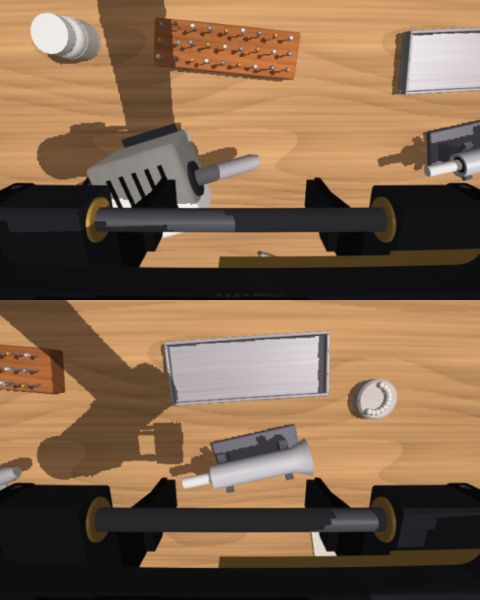

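Both wrist views show the image upside-down relative to the world (up = −x). The spigot runs from about (195,172) to its tip at (258,160). The rod handle end is at (184,484) and the flare at (310,458) in the stacked picture. I'll take two closer views of each and enlarge crops around the predicted positions.

```bash
python3 - <<'E'
from h import *
def crop(fn,c,w=400,h=150):
    f=load(fn); u,v=proj(f,c)[0]; x=int(np.clip(u-w/2,0,640-w)); y=int(np.clip(v-h/2,0,400-h))
    print(fn,'crop origin',x,y,f['fx'],f['position'].round(4),proj(f,c).round(0))
    return cv2.resize(f['image'][y:y+h,x:x+w],None,fx=2,fy=2,interpolation=cv2.INTER_CUBIC)
T=np.array([.594,.19,.075]);P=np.array([.61,-.21,.075])
for n,c in(('t',T),('p',P)):
    ims=[]
    for i,d in enumerate(([.05,.06,.28],[.05,-.06,.28])):
        env.goto([c[0]+d[0],c[1]+d[1],d[2]],(180,0,180)); env.dwell(.1); snap('wrist',f'{n}{i}'); ims.append(crop(f'{n}{i}',c))
    cv2.imwrite(f'pics/{n}pair.png',np.vstack(ims))
print(env.read_state()['clock'])
E
```

```text
t0 crop origin 60 53 350.93848028257537 [0.5689 0.2485 0.4208] [[260. 128.]]
t1 crop origin 182 53 350.93848028257537 [0.5687 0.1297 0.4205] [[383. 128.]]
p0 crop origin 57 52 350.93848028257537 [ 0.5854 -0.1491  0.4198] [[258. 128.]]
p1 crop origin 182 53 350.93848028257537 [ 0.5853 -0.2698  0.4199] [[382. 128.]]
6.8667
```

View pics/tpair.png

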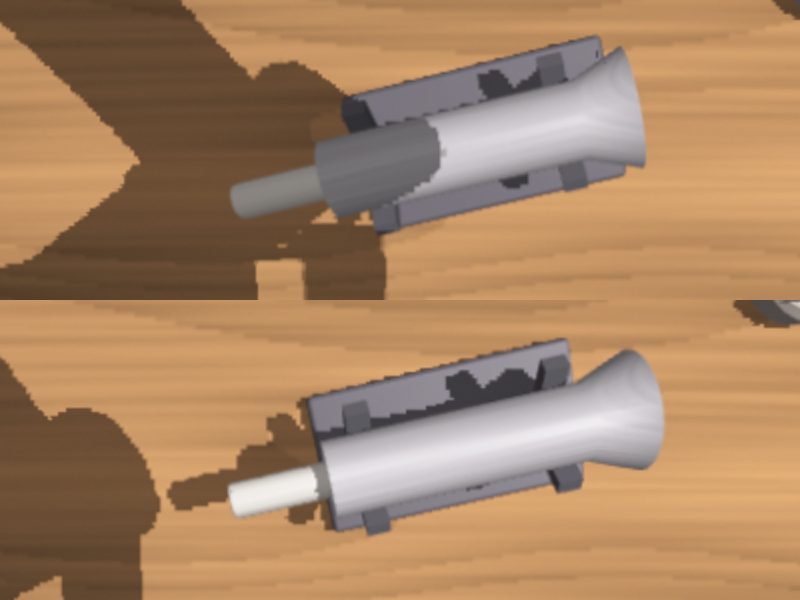

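View pics/ppair.png

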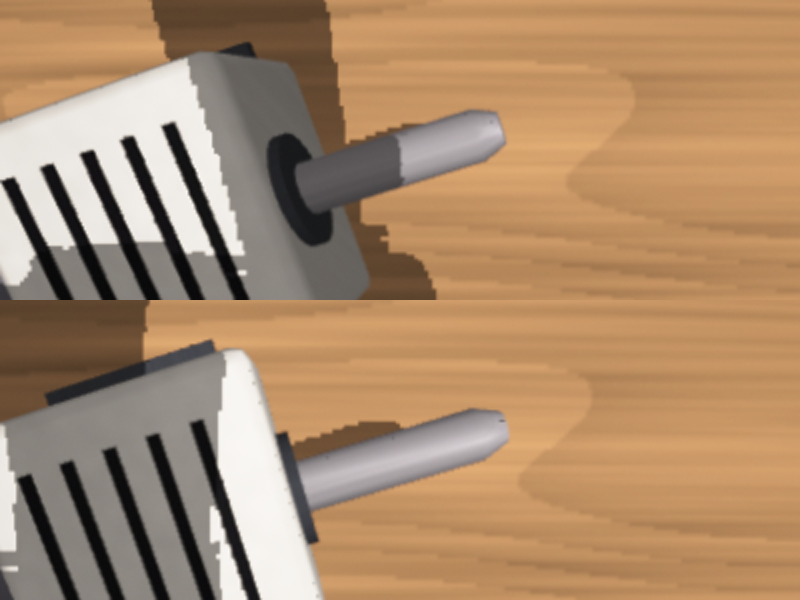

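Both pairs are clear. The rod handle end is at crop (237,202) in the first view and (233,201) in the second. The plain end is at about (327,179), the spigot tip at (501,127) and (506,124), and the flange face at about (302,187). Next I'll refine the edges by gradient and fit cylinders, using ray-to-axis distance equal to the radius.

```bash
cat > fit.py <<'E'
from h import *
from scipy.optimize import least_squares
from scipy.ndimage import map_coordinates
O={'t0':(60,53),'t1':(182,53),'p0':(57,52),'p1':(182,53)}
full=lambda v,p:np.array(O[v])+(np.array(p,float)+.5)/2-.5
def edge(v,a,b,n=25,w=3):
    g=cv2.GaussianBlur(load(v)['image'],(0,0),.8).astype(float)
    a,b=full(v,a),full(v,b);t=(b-a)/np.linalg.norm(b-a);nn=np.array([-t[1],t[0]]);s=np.arange(-w,w+.01,.2);out=[]
    for k in np.linspace(.04,.96,n):
        q=a+k*(b-a)+s[:,None]*nn
        d=sum(abs(np.gradient(map_coordinates(g[...,c],[q[:,1],q[:,0]],order=1))) for c in range(3))
        out.append(q[d.argmax()])
    out=np.array(out);off=(out-a)@nn;al=(out-a)@t
    for _ in range(3):
        c=np.polyfit(al,off,1);m=abs(np.polyval(c,al)-off)<max(.4,1.5*np.median(abs(np.polyval(c,al)-off)));al,off=al[m],off[m]
    print(v,'edge n',len(al),'shift',np.polyval(c,[0,np.linalg.norm(b-a)]).round(2))
    return a+al[:,None]*t+off[:,None]*nn
def fitcyl(edges,r,x0):   # axis: p at y=y0, slope; returns fn(y)
    y0=x0[1]; Rs=[ray(load(v),edge(v,a,b)) for v,a,b in edges]
    def axis(x): d=np.array([x[2],1,x[3]]);return np.array([x[0],y0,x[1]]),d/np.linalg.norm(d)
    def res(x):
        p,d=axis(x);o=[]
        for c,D in Rs:
            n=np.cross(D,d);n/=np.linalg.norm(n,axis=1)[:,None];o.append(abs(n@(c-p))-r)
        return np.concatenate(o)*1e3
    s=least_squares(res,[x0[0],x0[2],0,0],loss='soft_l1');p,d=axis(s.x)
    print('axis at y0',p.round(4),'dir',d.round(4),'rms mm',np.sqrt((res(s.x)**2).mean()).round(2));return p,d
def along(p,d,v,px):   # point of axis nearest the ray
    c,D=ray(load(v),full(v,px));D=D[0]
    k=np.linalg.lstsq(np.c_[d,-D],c-p,rcond=None)[0][0];return p+k*d
if __name__=='__main__':
    p,d=fitcyl([('t0',(325,142),(545,93)),('t0',(342,216),(550,166)),('t1',(326,139),(570,87)),('t1',(338,216),(570,162))],.019,[.59,.19,.075])
    for v,q in(('t0',(327,180)),('t1',(328,178))):print('plain',along(p,d,v,q).round(4))
    p,d=fitcyl([('t0',(240,186),(312,167)),('t0',(248,217),(320,200)),('t1',(234,185),(312,166)),('t1',(240,216),(312,201))],.009,[.61,.12,.0735])
    for v,q in(('t0',(236,203)),('t1',(233,201))):print('handle',along(p,d,v,q).round(4))
    p,d=fitcyl([('p0',(315,161),(460,114)),('p0',(330,209),(475,162)),('p1',(308,160),(465,111)),('p1',(318,206),(475,159))],.013,[.61,-.22,.075])
    for v,q in(('p0',(501,127)),('p1',(506,124))):print('tip',along(p,d,v,q).round(4))
    for v,q in(('p0',(309,188)),('p1',(303,187))):print('seat',along(p,d,v,q).round(4))
E
python3 fit.py
```

```text
t0 edge n 12 shift [-1.06 -3.15]
t0 edge n 10 shift [-0.96 -1.43]
t1 edge n 20 shift [ 0.75 -1.5 ]
t1 edge n 17 shift [-1.22 -0.57]
axis at y0 [0.6    0.19   0.0629] dir [-0.2216  0.9748 -0.027 ] rms mm 0.79
plain [0.6091 0.15   0.064 ]
plain [0.6079 0.1552 0.0639]
t0 edge n 25 shift [-1.54 -0.92]
t0 edge n 19 shift [ 0.09 -0.14]
t1 edge n 25 shift [-0.83 -0.5 ]
t1 edge n 20 shift [-1.27 -0.14]
axis at y0 [0.6163 0.12   0.0606] dir [-0.2177  0.9053  0.3646] rms mm 0.68
handle [0.6219 0.0968 0.0513]
handle [0.6196 0.1064 0.0551]
p0 edge n 20 shift [-2.7  -1.63]
p0 edge n 23 shift [0.02 1.03]
p1 edge n 15 shift [ 0.15 -0.84]
p1 edge n 25 shift [1.6  1.64]
axis at y0 [ 0.6156 -0.22    0.0771] dir [-0.2839  0.9558 -0.0769] rms mm 0.63
tip [ 0.5984 -0.1618  0.0724]
tip [ 0.5975 -0.1591  0.0722]
seat [ 0.626  -0.2549  0.0799]
seat [ 0.6268 -0.2576  0.0801]
```

```bash
cat > fit2.py <<'E'
from fit import *
def joint(name,edges,r,x0,pts,w=1.0):
    Rs=[ray(load(v),edge(v,a,b)) for v,a,b in edges]
    Ps=[[(c,D[0]/np.linalg.norm(D[0])) for c,D in(ray(load(v),full(v,q)) for v,q in pp)] for pp in pts]
    def ax(x):return np.array([x[0],x0[1],x[1]]),np.array([np.sin(x[2]),np.cos(x[2]),0])
    def res(x):
        p,d=ax(x);o=[]
        for c,D in Rs:
            n=np.cross(D,d);n/=np.linalg.norm(n,axis=1)[:,None];o.append((abs(n@(c-p))-r)*1e3/np.sqrt(len(D)))
        for s,pp in zip(x[3:],Ps):
            for c,D in pp:o.append(np.cross(p+s*d-c,D)*1e3*w)
        return np.concatenate(o)
    s=least_squares(res,[x0[0],x0[2],-.2]+[0]*len(pts));p,d=ax(s.x)
    print(name,'z',p[2].round(4),'yaw(dx/dy)deg',np.degrees(s.x[2]).round(2),'ends',[(p+k*d).round(4) for k in s.x[3:]],'cost',round(s.cost,2))
joint('tube',[('t0',(325,142),(545,93)),('t0',(342,216),(550,166)),('t1',(326,139),(570,87)),('t1',(338,216),(570,162))],.019,[.59,.19,.075],[[('t0',(327,180)),('t1',(328,178))]])
joint('rod',[('t0',(240,186),(312,167)),('t0',(248,217),(320,200)),('t1',(234,185),(312,166)),('t1',(240,216),(312,201))],.009,[.61,.12,.0735],[[('t0',(236,203)),('t1',(233,201))]])
joint('port',[('p0',(315,161),(460,114)),('p0',(330,209),(475,162)),('p1',(308,160),(465,111)),('p1',(318,206),(475,159))],.013,[.61,-.22,.075],[[('p0',(501,127)),('p1',(506,124))],[('p0',(309,188)),('p1',(303,187))]])
f=load('w_tube')
from h import onz
for z in(.022,):print('tray wrist',onz(f,[(164*4/3,(343-300)*4/3),(328*4/3,(332-300)*4/3),(328*4/3,(395-300)*4/3),(175*4/3,(404-300)*4/3)],z).round(3))
E
python3 fit2.py|grep -v edge
```

```text
tube z 0.0754 yaw(dx/dy)deg -13.18 ends [array([0.6073, 0.1538, 0.0754])] cost 3.29
rod z 0.0765 yaw(dx/dy)deg -13.03 ends [array([0.6181, 0.1076, 0.0765])] cost 2.05
port z 0.0762 yaw(dx/dy)deg -17.22 ends [array([ 0.5976, -0.1611,  0.0762]), array([ 0.6272, -0.2567,  0.0762])] cost 2.12
tray wrist [[0.404 0.078 0.022]
 [0.389 0.333 0.022]
 [0.485 0.341 0.022]
 [0.499 0.089 0.022]]
```

The heights agree with the text (tube 75 mm, rod about 75 mm, spigot about 75 mm). Now I'll draw the rod out partly, re-grip it near its balance point, and pull it clear.

```bash
cat > g.py <<'E'
from h import *
t=np.radians(-13.1); d=np.array([np.sin(t),np.cos(t),0]); PL=np.array([.6073,.1538,.075])
psi=lambda deg:(180,0,90-deg-180)
tr=np.radians(-3); dt=np.array([np.sin(tr),np.cos(tr),0]); TC=np.array([.442,.208,0])
def st(m):
    s=env.read_state();print(m,round(s['clock'],2),s['position'].round(4) if hasattr(s['position'],'round') else s['position'],'F',np.round(s['force'],1),'op',round(s['opening'],3),'ff',np.round(s['finger_force'],1));return s
def Z(p,z):return np.array([p[0],p[1],z])
E
python3 - <<'E'
from g import *
env.gripper_to(.6)
g=PL-.026*d
env.goto(Z(g,.20),psi(-13.1)); st('above')
env.move_straight(Z(g,.0775),force_limit=15); st('down')
env.gripper_to(0,20); st('grip')
env.move_straight(Z(g-.055*d,.0775),rate=.08); st('pulled')
env.gripper_to(.5)
env.move_straight(Z(g-.055*d,.13))
print('handle after'); 
g2=PL-.023*d
env.move_straight(Z(g2,.13)); 
env.move_straight(Z(g2,.0825),force_limit=15)
env.gripper_to(0,25); st('regrip')
snap('scene','s1')
f=load('s1');u,v=proj(f,PL)[0].astype(int);cv2.imwrite('pics/s1c.png',cv2.resize(f['image'][v-75:v+75,u-100:u+100],None,fx=3,fy=3))
E
```

```text
above 9.25 [0.6136 0.1279 0.2003] F [-0.   0.2  0.3] op 0.597 ff 0.0
down 10.22 [0.6141 0.1286 0.0785] F [-0.1  0.5 -0.1] op 0.599 ff 0.0
grip 10.91 [0.6133 0.1285 0.0776] F [-0.1  0.7  0.5] op 0.199 ff 20.0
pulled 11.74 [0.6257 0.0747 0.0775] F [ 0.1 -0.6  0.4] op 0.199 ff 20.0
handle after
regrip 14.58 [0.6127 0.1315 0.0828] F [-0.1  0.2  0.8] op 0.199 ff 25.0
```

View pics/s1c.png

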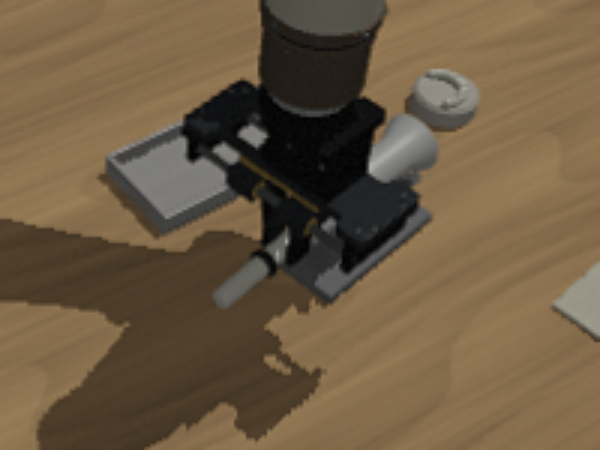

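The rod is gripped behind its first disc (crop 265,262), with the handle end at (222,297) and the tube still in the cradle. Next I'll pull it clear and lay it in the tray.

```bash
python3 - <<'E'
from g import *
g2=PL-.023*d
env.move_straight(Z(g2-.125*d,.0825),rate=.1); env.dwell(.1); st('out')
env.move_straight(Z(g2-.125*d,.19),rate=.2)
h=TC-.020*dt
env.goto(Z(h,.15),psi(-3)); 
env.move_straight(Z(h,.034),rate=.1,force_limit=6); st('low')
env.gripper_to(.42); env.dwell(.2); st('rel')
env.move_straight(Z(h,.20),rate=.2)
q=PL+.078*d
env.gripper_to(1.0)
env.goto(Z(q,.22)-.12*d*0,psi(-13.1)); env.dwell(.1); st('over tube')
snap('scene','s2');snap('top','top2')
a=load('s2')['image'][100:290,300:520];b=load('top2')['image'][120:260,150:310]
cv2.imwrite('pics/s2c.png',np.hstack([cv2.resize(a,(440,380)),cv2.resize(b,(360,380))]))
E
```

```text
out 16.13 [0.6408 0.0103 0.0825] F [ 0.6  0.3 -0.6] op 0.2 ff 25.0
low 18.97 [0.4429 0.188  0.0351] F [-2.1  0.1  5.1] op 0.197 ff 25.0
rel 19.83 [0.442  0.1873 0.0346] F [-0.1  0.1 -0.7] op 0.419 ff 0.0
over tube 22.63 [0.5887 0.2295 0.2199] F [-0.3  0.8  0.2] op 1.001 ff 0.0
```

View pics/s2c.png

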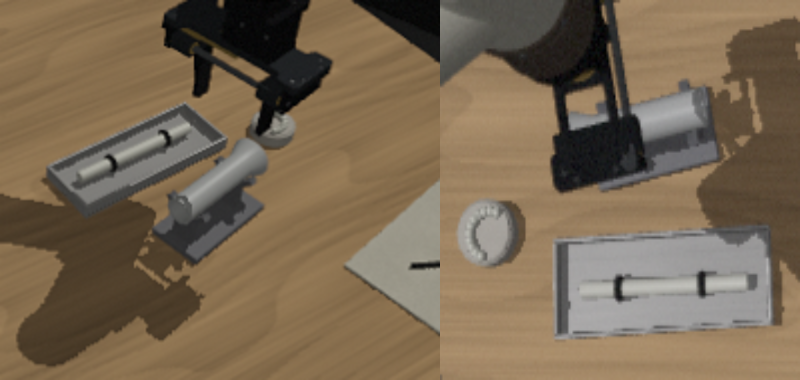

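The rod lies flat and centred in the tray, and the tube is still in its cradle. I'll grip the tube now, bring it in front of the spigot and look.

```bash
cat >> g.py <<'E'
u_deg=-17.2; tu=np.radians(u_deg); u=np.array([np.sin(tu),np.cos(tu),0]); S=np.array([.6272,-.2567,.075])
E
python3 - <<'E'
from g import *
q=PL+.078*d
env.move_straight(Z(q,.0785),rate=.1,force_limit=15); st('down')
env.gripper_to(0,40); s=st('grip')
p=np.array(s['position']); off=p-q; print('along',off@d,'lat',off@np.array([d[1],-d[0],0]))
env.move_straight(Z(q,.16),rate=.1); s=st('lift')
g=S+u*(.100+.078+.012)
env.goto(Z(g+.06*u,.16),psi(u_deg)); env.move_straight(Z(g+.02*u,.0785)); env.move_straight(Z(g,.0785),rate=.05,force_limit=10);env.dwell(.2); st('pre')
w=snap('wrist','w3');s3=snap('scene','s3')
c=S+u*.1; a,b=w['image'],s3['image']
print(proj(w,[c,S]),proj(s3,[c,S]))
x,y=proj(s3,c)[0].astype(int)
cv2.imwrite('pics/pre.png',np.vstack([cv2.resize(a,(480,300)),cv2.resize(b[y-62:y+63,x-100:x+100],(480,300))]))
E
```

```text
down 24.3 [0.5901 0.23   0.0793] F [-0.4  0.5 -0. ] op 1.001 ff 0.0
grip 25.18 [0.5899 0.2299 0.0785] F [ 1.1 -0.3 -0.7] op 0.43 ff 40.0
along 5.7715899910394554e-05 lat 0.0003007175913163998
lift 26.14 [0.589  0.2295 0.1591] F [-0.8  0.4 -1.8] op 0.428 ff 40.0
pre 28.63 [ 0.5709 -0.0751  0.0785] F [-0.1 -0.1 -2. ] op 0.432 ff 40.0
[[ 321.28473142   63.9559454 ]
 [ 321.08027564 -252.06328855]] [[276.29522101 253.28452651]
 [243.44531546 279.80230088]]
```

View pics/pre.png

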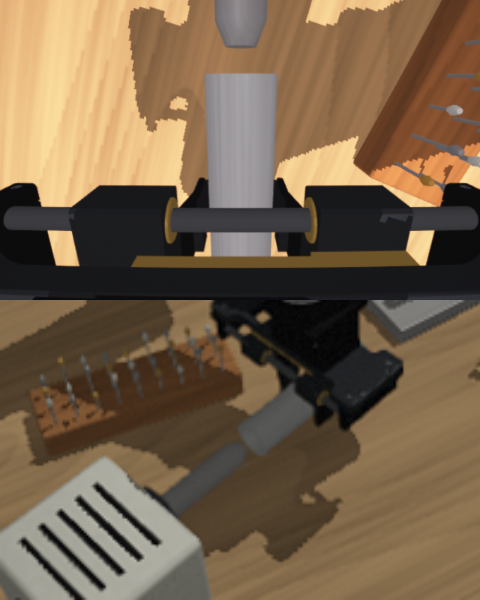

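The wrist view shows the spigot tip (x≈241) and the tube's plain end (x≈241) in line, with a gap of about 12 mm. I'll insert in guarded steps, adjusting sideways from the measured force.

```bash
cat > ins.py <<'E'
from g import *
lat=np.array([u[1],-u[0],0]); z=np.array([0,0,1.])
s=st('start'); F0=np.array(s['force']); corr=np.zeros(3)
for k in np.arange(.082,-.0041,-.008):
    hit=env.move_straight(Z(S,.0785)+u*(.078+k)+corr,rate=.06,force_limit=15)
    s=env.read_state();F=np.array(s['force'])-F0
    print(round(k,3),hit,'ax',round(F@u,1),'lat',round(F@lat,1),'z',round(F[2],1),'rem',round((np.array(s['position'])-S)@u-.078,4))
    corr+=np.clip(F@lat*1e-4,-.0006,.0006)*lat+np.clip(F[2]*1e-4,-.0006,.0006)*z
    if hit: break
print(corr); st('end')
E
python3 ins.py
```

```text
start 28.73 [ 0.571  -0.0751  0.0785] F [ 0.2 -0.9 -2. ] op 0.431 ff 40.0
0.082 False ax 0.5 lat 0.3 z 0.5 rem 0.0817
0.074 False ax 1.3 lat -0.4 z -0.1 rem 0.0738
0.066 False ax 0.5 lat 0.4 z 0.4 rem 0.0657
0.058 False ax 1.6 lat -0.4 z 0.1 rem 0.0576
0.05 False ax 1.1 lat -0.3 z 0.2 rem 0.0496
0.042 False ax 1.1 lat 0.1 z -0.3 rem 0.0416
0.034 False ax 1.3 lat -0.2 z 0.1 rem 0.0336
0.026 False ax 0.8 lat -0.6 z 0.3 rem 0.0256
0.018 False ax 0.6 lat 0.2 z -0.5 rem 0.0176
0.01 False ax 0.6 lat -0.0 z -0.6 rem 0.0096
0.002 False ax 0.7 lat -0.2 z 1.0 rem 0.0016
[-1.04188320e-04 -3.22516727e-05  9.63009279e-05]
end 32.22 [ 0.6036 -0.1807  0.0785] F [-0.2 -0.3 -1.1] op 0.429 ff 40.0
```

Insertion was free of contact force. I'll push on until the flange resists.

```bash
python3 - <<'E'
from g import *
hit=env.move_straight(Z(S,.0785)+u*(.078-.012),rate=.02,force_limit=20)
s=st('push');print(hit,'rem',(np.array(s['position'])-S)@u-.078)
env.dwell(.2);s3=snap('scene','s4');w=snap('wrist','w4')
x,y=proj(s3,S)[0].astype(int)
cv2.imwrite('pics/home.png',np.vstack([cv2.resize(w['image'],(480,300)),cv2.resize(s3['image'][y-62:y+63,x-100:x+100],(480,300))]))
E
```

```text
push 32.67 [ 0.6038 -0.1833  0.0769] F [-0.5  1.1 -2.3] op 0.432 ff 40.0
True rem -0.0009834553428730575
```

View pics/home.png

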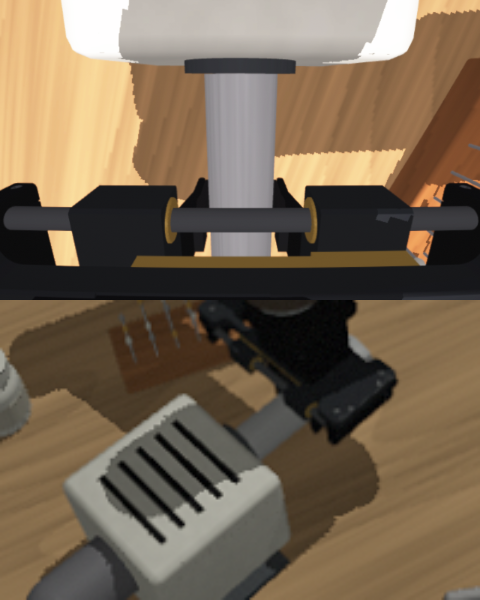

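The plain end is up against the dark flange (wrist view, flange face y≈72) and the force step confirms the stop. I'll release and back off upward.

```bash
python3 - <<'E'
from g import *
env.gripper_to(.62); env.dwell(.3); s=st('open')
p=np.array(s['position'])
env.move_straight(Z(p,.20),rate=.12); env.move_straight(Z(p,.20)+.05*u,rate=.15); env.dwell(.4); st('up')
w=snap('wrist','w5');t=snap('top','top5')
cv2.imwrite('pics/end.png',np.vstack([cv2.resize(w['image'],(480,300)),cv2.resize(t['image'][100:260,150:530],(480,300))]))
E
```

```text
open 33.89 [ 0.6031 -0.1834  0.0762] F [ 0.3 -0.3 -0.1] op 0.624 ff 0.0
up 35.96 [ 0.5884 -0.1361  0.1999] F [ 0.  -0.4  0.6] op 0.62 ff 0.0
```

View pics/end.png

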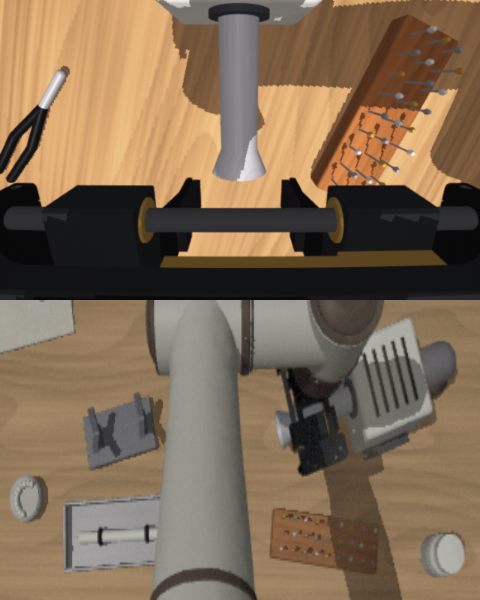

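The tube sits against the flange and in line, the rod is in the tray, and the bystanders have not moved. I'm handing the job in.

```bash
python3 -c "
from h import *
print(env.close_job())"
```

```text
the job is handed in; nothing more can be done
None
```

I handed the job in at about 36 s of the 69 s allowed. The final pictures show the rod lying in the tray, the tube home against the flange and let go, and the bur stand, cast and jar not visibly moved; the hand-in returned no verdict.

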